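# Hold the screened test box open with its lift lever

### The arm

A 7-joint arm with a two-finger parallel gripper is mounted at the origin on a cart in front of the work surface, level with it; the furniture and walls round the work are solid. World frame = base frame: x ahead of the robot, y to its left, z up, the work surface at z = 0. Lengths are in m, angles in degrees, forces in N, time in s.
With the tool pointing down it reaches from about 0.425 to 0.875 m from the base axis. Payload 4.7 kg.
Tool frame: the origin (TCP) lies at the very end of the fingers, on their centre line; the grasp point (between the pads) lies 19 mm behind it; z points along the fingers, y is the direction in which the jaws open and shut (so a half turn about z gives the same grasp; the last joint's range is limited). The gripper opens to 87 mm and grips with 3 to 60 N. Pads are 19 mm wide; open, the fingers measure 117 mm over their backs; the gripper's body (75 mm by 190 mm) begins 51 mm behind the grasp point.
Start: joints at [-62.561, 18.392, -4.016, 83.108, 1.295, 78.541, -3.26], TCP at [0.291, 0.581, 0.223] pointing down, gripper open.
Joint ranges: [-163.93, 163.93], [-17.29, 119.83], [-79.2, 71.16], [3.27, 140.29], [-89.18, 269.18], [5.43, 117.66], [-154.24, 154.24]. Speed limits (degrees/s): [147.25, 147.25, 180, 180, 180, 180, 180].

### API

Orientations are given as [roll, pitch, yaw] about the fixed x, y, z axes, in that order (R = Rz(yaw) Ry(pitch) Rx(roll)).
In Python, from cell import sensors, imaging, ticket gives the robot as it stands.
- The arm moves only by the tool carry_out, never from a script. Its argument "plan" is a list of rows, each an object of numbers: "fingers": the closure, from -1 (fully open) to 1 (shut); "dx", "dy", "dz": the shift along the tool's x, y, z normalised to -1 to 1, where 1 is 0.03 m; "rx", "ry", "rz": the turn, a rotation vector about the tool's x, y, z normalised to -1 to 1, where 1 is 10 degrees. A call has 1 to 12 rows; each row shifts and turns the commanded pose from where the row before left it, along the tool's axes as they then stand; what a row does not reach is not made up. A row lasts 1/8 s, in which the tool goes at most 62.5 mm and 10.7 degrees, less where a joint would pass 70% of its speed; a pose out of reach is approached as far as the arm can. A call with a number of a shift or a turn outside -1 to 1 is refused whole. A call with a gripper value outside its range is refused whole. The fingers move at their own pace and stop on an object; "force" is the grip in N (left out, the last holds). Time passes only in rows, so rows that do not move let the fingers close. It gives the time, the measured TCP pose, the force and the opening at its end, in the units of the state.
- sensors.get_obs(): the state, without advancing time (a new reading comes with each control period).
- imaging.read_camera(name): name is "scene" or "top" or "wrist"; returns a dict with "color" (400x640x3 uint8, red, green, blue), "mtx" (3x3 intrinsics, pixels), "extrinsics" (4x4, takes a point from world to camera coordinates); the wrist camera has in their place "tool_from_camera" (4x4, takes a point from camera to tool coordinates, whose origin is the TCP and whose axes are the flange's). Camera axes: x right, y down, z forward; pixel columns grow to the right and rows downward; lengths in m; the calibration is good to about 2 mm. A picture is of the moment at which its call begins: read the wrist's pose just before it. There is no depth.
- ticket.sign_off(): hands the job in, once; it reports no verdict.
The state is a dict: "time_s": time; "qpos": joint angles; "joint_velocities": joint speeds; "effort": joint torques, N m; "tool_pos": TCP position; "tool_rot": TCP orientation; "force": force on the tool from outside, world axes, zero at the start; "wrist_torque": the same for the moment, N m; "grip_width": finger opening in m.
Only numpy, scipy, OpenCV 4.12 (cv2) and the standard library are available. Lean on these libraries where they do the work, as an engineer would, in place of code of your own. Each camera call takes 0.05 s, during which the arm holds its last target.

### The job

The lid of the screened test box on the bench is too heavy to pry up, so a lift lever stands in front of it on a sliding carriage. With your fingertips push the lever and its carriage towards the box until it stops, so that its nose is under the lid's lip; then press the plate at the lever's long end fully down and finish while still holding it down, so that the lid stays up and I can reach the board inside. Grasp and lift nothing, do not touch the lid yourself, and leave the battery, tin and connector next to it where they stand.

Things in the scene. Friction and masses are not known exactly. Their poses are not given: they have to be found in the camera images.
- test_box: Fixed aluminium base plate (330 x 150 x 8 mm) with a low grey box (120 x 136 mm, rim 48 mm above the bench) at one end, rails at the other. Origin on the bench at the foot of the box's front wall, mid-width. Its x axis is level, from the lever into the box (the way the carriage is pushed home); y along the front wall, z up. Base plate from x = -190 to +140 mm.
- carriage (a joint): Steel carriage on the rails that bears the lever: distance in m from home along the box's -x; 0 = home, at a hard stop; starts 0.024 to 0.042 withdrawn, far end 0.045. About 5 N of friction; stays where left. The lever's nose passes under the lid's lip only below about 0.018.
- lever (a joint): Lever angle in rad on its pivot: 0 = at rest on a stop, nose down, long end up (light spring); grows as the long end is pressed down; hard stop at 0.55. Pivot 56 mm above the bench, at box x = -75 mm when home (moves with the carriage). Nose 68 mm ahead of the pivot. Pressing the plate takes 4 to 10 N; at the stop the lid stands about 0.25 rad open.
- pad_top (a point): Centre of the top of the rubber-ribbed metal plate at the lever's long end (50 x 50 x 10 mm). At rest 150 mm behind the pivot, 142 mm above the bench; leans 0.25 rad, outer edge (away from the box) higher, 135 to 148 mm up: push there. Fully pressed: 173 mm behind the pivot, 51 mm above the bench, leans 0.30 rad the other way.
- lid (a joint): Angle in rad of the thick steel lid (144 x 142 x 12 mm, about 2.4 kg) on its hinge at the far wall of the box: 0 = shut, grows as it opens; falls shut when let go.
- lip (a point): Middle of the lower front edge of the lid's lip, which stands out 22 mm in front of the box's front wall, 49 mm above the bench when shut.
- battery_9v: Loose dark blue square battery standing upright, 18 x 27 x 48 mm, origin under its middle; bystander beside the carriage.
- flux_tin: Loose round yellowish tin, 52 mm across, 22 mm high, origin under its middle; bystander beside the lever's long end.
- bnc_tee: Loose small whitish T-shaped connector, 32 x 41 x 15 mm, origin under its middle; bystander beside the box.

How it is judged (in metres and radians):
On the way, in this order (a step that is already met when the one before it is completed fails the run):
1. the carriage is pushed home (within 3 mm) with the lid still shut (value of joint carriage below 0.003 m and value of joint lid below 0.03 rad), for 0.1 s.
2. the fingers press the lever down and the lid is up (value of joint lever above 0.47 rad and value of joint lid above 0.18 rad and contact force between the fingers and lever above 1 N), for 0.2 s.
At the end, for the whole second after the job is handed in: The carriage is home within 5 mm, the fingers hold the lever down (at least 0.47 of its 0.55 rad, pressing with more than 1 N), and the lid rests on the lever's nose, still, between 0.18 and 0.36 rad open, with the robot not touching it (all of step 2 and value of joint carriage below 0.005 m and value of joint lid below 0.36 rad and velocity of joint lid between -0.1 and 0.1 rad/s and contact force between the arm and lid below 0.5 N); the arm keeps its last pose, push and grip.
It fails at once if the robot touches the lid (contact force between any of the fingers, the arm and lid above 1 N).
It fails at once if the lid is opened before the carriage is home (value of joint lid above 0.06 rad and value of joint carriage above 0.008 m).
It fails at once if the lid is flung up (value of joint lid above 0.45 rad).
It fails at once if the battery, the tin or the connector is moved by more than 20 mm, lifted or knocked over (distance of any of battery_9v, flux_tin, bnc_tee from where it was at the start of the episode above 0.02 m or angle between battery_9v's own z axis and vertical above 0.5 rad).
It also fails if it takes over 38 s, if anything falls off the work surface, if the arm or the gripper's body presses on something with over 40 N, if the wrist force passes 120 N, or if a joint passes its speed limit or range.

## Working session

There is one attempt and no reset: what is moved stays moved. The work goes in short steps, Python scripts to look and compute and a tool call to move; the robot and the scene stay as the last step left them, time stands still between calls to the robot, and variables do not carry over. Pictures are saved under pics/ and viewed, and the job is handed in when it is done.

Besides the shell and the picture viewer there is one more tool, called after ">>>" as name([rows], argument=value, ...), one row to a line, values as JSON. carry_out: Moves the arm, as the interface text tells. Scaled input: -1 to 1 covers 0.03 m each way for a shift and 10 degrees each way for a turn. Its arguments: {"type":"object","properties":{"plan":{"type":"array"},"force":{"type":"number"}},"required":["plan"]}

```bash
mkdir -p pics; ls
python3 - <<'E'
from cell import sensors, imaging
import cv2
o=sensors.get_obs(); print(o)
for n in ("scene","top"):
    c=imaging.read_camera(n); cv2.imwrite(f"pics/{n}0.png",c["color"][:,:,::-1]); print(n,c["mtx"],c["extrinsics"])
E
```

```text
pics
{'time_s': 0.0, 'qpos': array([-62.56217821,  18.43977585,  -4.01357957,  83.17626819,
         1.29574823,  78.5400729 ,  -3.25849476]), 'joint_velocities': array([-0.0190999 ,  0.04490179,  0.03734799,  0.00080989,  0.08644604,
       -0.08916504, -0.07822216]), 'effort': array([-7.46390360e-04, -4.91277838e+01, -4.04345104e-01, -3.12532496e+01,
       -6.39301445e-02,  4.36713675e-02,  1.77364564e-04]), 'tool_pos': array([0.29116484, 0.58051208, 0.22144116]), 'tool_rot': array([-1.79889161e+02,  7.13031085e-03,  1.53371767e+02]), 'force': array([ 0.83974913,  0.50008739, -0.98472225]), 'wrist_torque': array([-0.00749379, -0.0179786 ,  0.03088039]), 'grip_width': 0.0871129054047817}
scene [[461.70707215   0.         325.86290849]
 [  0.         461.70707215 199.60169676]
 [  0.           0.           1.        ]] [[-0.47638809 -0.8788499   0.02602375  0.34248105]
 [-0.38704104  0.18303894 -0.90371233  0.297111  ]
 [ 0.78946414 -0.44059005 -0.42734855  0.59642556]
 [ 0.          0.          0.          1.        ]]
top [[470.01614688   0.         317.04016947]
 [  0.         470.01614688 199.71642951]
 [  0.           0.           1.        ]] [[ 0.12687471 -0.99190902 -0.00439301  0.05039496]
 [-0.97014588 -0.12316573 -0.20891907  0.57051528]
 [ 0.20668765  0.03076841 -0.97792307  0.85230334]
 [ 0.          0.          0.          1.        ]]
```

View pics/scene0.png

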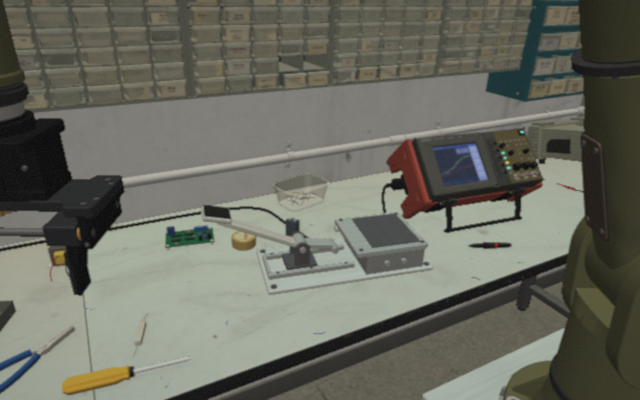

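View pics/top0.png

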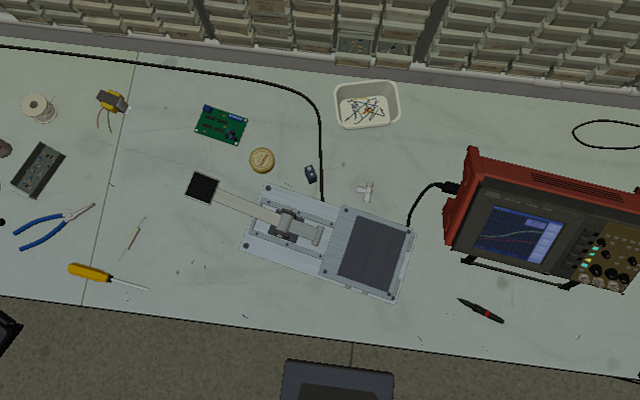

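The top view shows the pad (dark square) near (202,188), the pivot near (288,225), the lid around (370,252), the tin at (262,159), the battery at (311,172) and the tee at (366,190). I'll zoom in to measure.

Run:
```python
import cv2
i=cv2.imread("pics/top0.png")[145:315,170:430]; cv2.imwrite("pics/topz.png",cv2.resize(i,None,fx=3,fy=3,interpolation=cv2.INTER_CUBIC))
i=cv2.imread("pics/scene0.png")[190:300,190:440]; cv2.imwrite("pics/scenez.png",cv2.resize(i,None,fx=3.2,fy=3.2,interpolation=cv2.INTER_CUBIC))
```

```text
(no output)
```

View pics/topz.png

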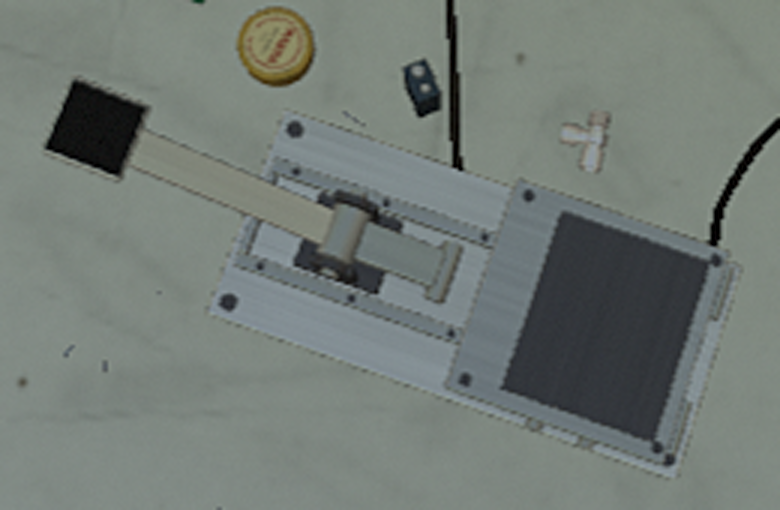

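View pics/scenez.png

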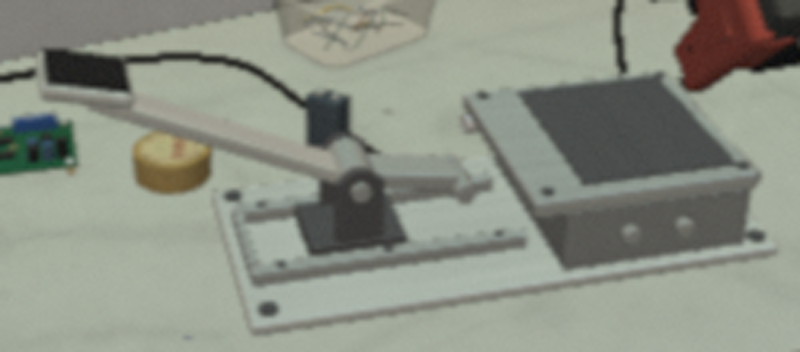

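```bash
cat > h.py <<'E'
import numpy as np
from cell import sensors, imaging
def ray(c,u,v):
    R=c["extrinsics"][:3,:3];t=c["extrinsics"][:3,3]
    return -R.T@t, R.T@np.linalg.solve(c["mtx"],[u,v,1.])
def onz(c,u,v,z):
    p,d=ray(c,u,v); return p+d*(z-p[2])/d[2]
def tri(a,b):
    A=np.zeros((3,3));y=np.zeros(3)
    for p,d in (a,b):
        d=d/np.linalg.norm(d);M=np.eye(3)-np.outer(d,d);A+=M;y+=M@p
    return np.linalg.solve(A,y)
E
python3 - <<'E'
from h import *
np.set_printoptions(precision=4,suppress=True)
T=imaging.read_camera("top");S=imaging.read_camera("scene")
tz=lambda u,v:((u+.5)/3-.5+170,(v+.5)/3-.5+145)
sz=lambda u,v:((u+.5)/3.2-.5+190,(v+.5)/3.2-.5+190)
for n,a,b in [("base farleft",(288,112),(214,192)),("base nearleft",(210,313),(255,331)),("base nearright",(676,475),(776,246)),
 ("padA outer-far",(76,77),(40,52)),("padB inner-far",(150,106),(124,56)),("padC inner-near",(121,180),(131,93)),("padD outer-near",(45,151),(42,88))]:
    pt=tri(ray(T,*tz(*a)),ray(S,*sz(*b))); print(n,pt, "plane.008",onz(T,*tz(*a),.008))
A=onz(T,*tz(288,112),.008);B=onz(T,*tz(210,313),.008);C=onz(T,*tz(676,475),.008)
print(np.linalg.norm(A-B),np.linalg.norm(B-C))
x1=(C-B)[:2]; yaw1=np.arctan2(x1[1],x1[0]); w=(A-B)[:2];yaw2=np.arctan2(w[1],w[0])-np.pi/2
yaw=(yaw1*330+yaw2*150)/480;print(np.degrees([yaw1,yaw2,yaw]))
X=np.array([np.cos(yaw),np.sin(yaw)]);Y=np.array([-X[1],X[0]])
mid=(A+B)[:2]/2; O1=mid+.190*X; O2=C[:2]-.14*X+.075*Y; print("origin",O1,O2)
O=(O1+O2)/2
P=[onz(T,*tz(*p),z) for p,z in [((76,77),.148),((150,106),.135),((121,180),.135),((45,151),.148)]]
for p in P: print("pad",p,"box",(p[:2]-O)@X,(p[:2]-O)@Y)
m=np.mean(P,0);print("padmid",m,(m[:2]-O)@X,(m[:2]-O)@Y,"carriage",-75e-3-.150-(m[:2]-O)@X)
for n,p,z in [("tin",(276,45),.022),("bat",(420,87),.024),("tee",(588,140),.0075)]:
    q=onz(T,*tz(*p),z)[:2]; print(n,q,"box",(q-O)@X,(q-O)@Y)
print(O,X,Y)
E
```

```text
base farleft [0.5941 0.2333 0.0067] plane.008 [0.5945 0.2342 0.008 ]
base nearleft [0.4498 0.2644 0.0033] plane.008 [0.4504 0.2653 0.008 ]
base nearright [ 0.3829 -0.0564  0.0057] plane.008 [ 0.3843 -0.0543  0.008 ]
padA outer-far [0.5674 0.3417 0.1428] plane.008 [0.6007 0.3843 0.008 ]
padB inner-far [0.557  0.2967 0.1353] plane.008 [0.5867 0.3296 0.008 ]
padC inner-near [0.5106 0.3068 0.1354] plane.008 [0.5326 0.3405 0.008 ]
padD outer-near [0.5207 0.3521 0.1439] plane.008 [0.5461 0.3959 0.008 ]
0.14736501287935744 0.32639297338849715
[-101.684  -102.2009 -101.8455]
origin [0.4835 0.0638] [0.4865 0.0673]
pad [0.5667 0.3413 0.148 ] box -0.2865919306155812 0.023388786440918245
pad [0.5577 0.298  0.135 ] box -0.24237279377023743 0.023469310132554388
pad [0.5109 0.3073 0.135 ] box -0.2419463372417016 -0.02424333778619821
pad [0.5202 0.3512 0.148 ] box -0.28674323964387016 -0.0241910898261115
padmid [0.5389 0.3244 0.1415] -0.2644135753178476 -0.0003940827597092394 carriage 0.039413575317847616
tin [0.6371 0.2474] box -0.20920621017184712 0.11158486079845568
bat [0.6194 0.1451] box -0.10545240894407616 0.11523111721184998
tee [0.6009 0.0265] box 0.014475340459811779 0.12151521667234068
[0.485  0.0656] [-0.2053 -0.9787] [ 0.9787 -0.2053]
```

>>> carry_out([
  {"fingers": 1,"rz": 0.94},
  {"fingers": 1,"rz": 0.94},
  {"fingers": 1,"rz": 0.94},
  {"fingers": 1,"rz": 0.94},
  {"fingers": 1,"rz": 0.94},
  {"fingers": 1,"rz": 0.94},
  {"fingers": 1,"rz": 0.94},
  {"fingers": 1,"rz": 0.94},
  {"fingers": 1},
], force=40)

```text
validation failed for argument at $.pl...
```

>>> carry_out([
  {"fingers": 1,"dx": 0,"dy": 0,"dz": 0,"rx": 0,"ry": 0,"rz": 0.94},
  {"fingers": 1,"dx": 0,"dy": 0,"dz": 0,"rx": 0,"ry": 0,"rz": 0.94},
  {"fingers": 1,"dx": 0,"dy": 0,"dz": 0,"rx": 0,"ry": 0,"rz": 0.94},
  {"fingers": 1,"dx": 0,"dy": 0,"dz": 0,"rx": 0,"ry": 0,"rz": 0.94},
  {"fingers": 1,"dx": 0,"dy": 0,"dz": 0,"rx": 0,"ry": 0,"rz": 0.94},
  {"fingers": 1,"dx": 0,"dy": 0,"dz": 0,"rx": 0,"ry": 0,"rz": 0.94},
  {"fingers": 1,"dx": 0,"dy": 0,"dz": 0,"rx": 0,"ry": 0,"rz": 0.94},
  {"fingers": 1,"dx": 0,"dy": 0,"dz": 0,"rx": 0,"ry": 0,"rz": 0.94},
], force=40)

```text
time_s: 1.2
tool_pos: [0.2913, 0.5809, 0.2223]
tool_rot: [-180.0, 0.0, 77.9]
force: [-1.4, -0.2, 0.5]
grip_width: 0.0153
```

>>> carry_out([
  {"fingers": 1,"dx": -0.45,"dy": 0.985,"dz": 0,"rx": 0,"ry": 0,"rz": 0},
  {"fingers": 1,"dx": -0.45,"dy": 0.985,"dz": 0,"rx": 0,"ry": 0,"rz": 0},
  {"fingers": 1,"dx": -0.45,"dy": 0.985,"dz": 0,"rx": 0,"ry": 0,"rz": 0},
  {"fingers": 1,"dx": -0.45,"dy": 0.985,"dz": 0,"rx": 0,"ry": 0,"rz": 0},
  {"fingers": 1,"dx": -0.45,"dy": 0.985,"dz": 0,"rx": 0,"ry": 0,"rz": 0},
  {"fingers": 1,"dx": -0.45,"dy": 0.985,"dz": 0,"rx": 0,"ry": 0,"rz": 0},
  {"fingers": 1,"dx": -0.45,"dy": 0.985,"dz": 0,"rx": 0,"ry": 0,"rz": 0},
  {"fingers": 1,"dx": -0.45,"dy": 0.985,"dz": 0,"rx": 0,"ry": 0,"rz": 0},
  {"fingers": 1,"dx": -0.45,"dy": 0.985,"dz": 0,"rx": 0,"ry": 0,"rz": 0},
  {"fingers": 1,"dx": -0.45,"dy": 0.985,"dz": 0,"rx": 0,"ry": 0,"rz": 0},
  {"fingers": 1,"dx": 0,"dy": 0,"dz": 0,"rx": 0,"ry": 0,"rz": 0},
])

```text
time_s: 2.58
tool_pos: [0.5557, 0.3847, 0.2222]
tool_rot: [179.9, 0.1, 77.8]
force: [0.1, 0.4, -0.5]
grip_width: 0.0003
```

>>> carry_out([
  {"fingers": 1,"dx": 0,"dy": -0.12,"dz": 1,"rx": 0,"ry": 0,"rz": 0},
  {"fingers": 1,"dx": 0,"dy": 0,"dz": 1,"rx": 0,"ry": 0,"rz": 0},
  {"fingers": 1,"dx": 0,"dy": 0,"dz": 0.97,"rx": 0,"ry": 0,"rz": 0},
  {"fingers": 1,"dx": 0,"dy": 0,"dz": 0,"rx": 0,"ry": 0,"rz": 0},
  {"fingers": 1,"dx": 0,"dy": 0,"dz": 0,"rx": 0,"ry": 0,"rz": 0},
])

```text
time_s: 3.2
tool_pos: [0.5495, 0.3901, 0.1347]
tool_rot: [180.0, -0.1, 78.2]
force: [0.1, -0.0, 0.5]
grip_width: 0.0007
```

Run:
```python
from h import *; import cv2
o=sensors.get_obs();print(o["tool_pos"],o["force"],o["qpos"])
a=imaging.read_camera("scene")["color"][150:300,150:440,::-1]
b=imaging.read_camera("top")["color"][120:315,150:430,::-1]
cv2.imwrite("pics/s1.png",cv2.resize(a,None,fx=2.5,fy=2.5)); cv2.imwrite("pics/t1.png",cv2.resize(b,None,fx=2.5,fy=2.5))
```

```text
[0.54948519 0.39007665 0.13472924] [ 0.10647671 -0.03949554  0.54779233] [-48.24032908  24.2485818   14.00366118  86.27809564  -6.09351927
  70.12600676 -45.14245299]
```

View pics/s1.png

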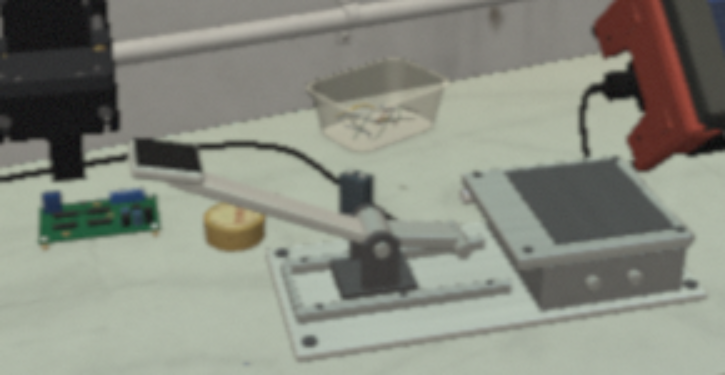

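View pics/t1.png

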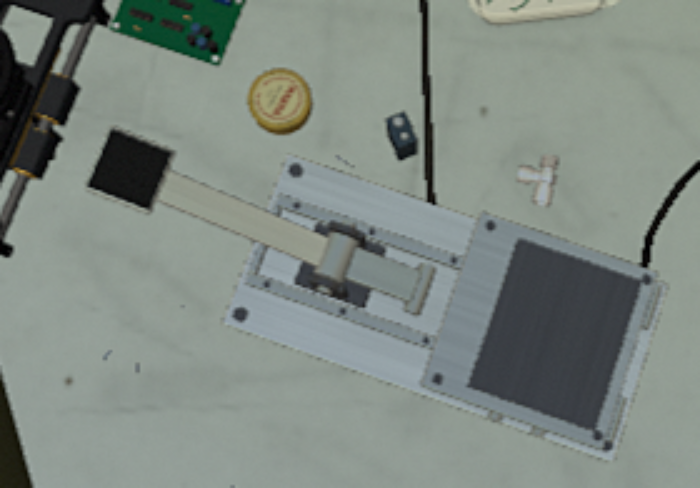

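>>> carry_out([
  {"fingers": 1,"dx": 0,"dy": 0.1,"dz": 0.13,"rx": 0,"ry": 0,"rz": 0},
  {"fingers": 1,"dx": -0.3,"dy": 0,"dz": 0,"rx": 0,"ry": 0,"rz": 0},
  {"fingers": 1,"dx": -0.3,"dy": 0,"dz": 0,"rx": 0,"ry": 0,"rz": 0},
  {"fingers": 1,"dx": -0.3,"dy": 0,"dz": 0,"rx": 0,"ry": 0,"rz": 0},
  {"fingers": 1,"dx": -0.3,"dy": 0,"dz": 0,"rx": 0,"ry": 0,"rz": 0},
  {"fingers": 1,"dx": -0.3,"dy": 0,"dz": 0,"rx": 0,"ry": 0,"rz": 0},
  {"fingers": 1,"dx": 0,"dy": 0,"dz": 0,"rx": 0,"ry": 0,"rz": 0},
])

```text
time_s: 4.18
tool_pos: [0.5432, 0.3449, 0.1301]
tool_rot: [180.0, -0.1, 78.2]
force: [1.2, 3.3, -0.9]
grip_width: 0.0006
```

Run:
```python
from h import *; import cv2
o=sensors.get_obs();p=o["tool_pos"];print(p,o["force"]); d=p[:2]-[.485,.0656];print(d@[-.2053,-.9787],d@[.9787,-.2053])
a=imaging.read_camera("scene")["color"][150:300,150:440,::-1]
cv2.imwrite("pics/s2.png",cv2.resize(a,None,fx=2.5,fy=2.5))
```

```text
[0.5432077  0.34491476 0.1301496 ] [ 1.2437546   3.34063286 -0.92198014]
-0.285315398945954 -0.0003754456944053463
```

View pics/s2.png

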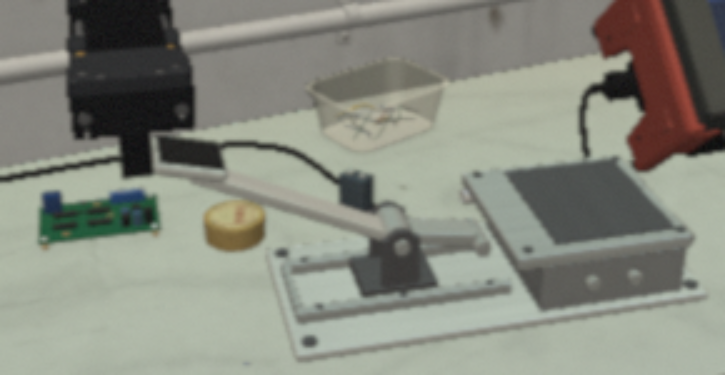

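The finger is on the pad's outer edge at about (150,160), the carriage has moved, and the lever is still at rest. I'll keep pushing.

>>> carry_out([
  {"fingers": 1,"dx": -0.25,"dy": 0,"dz": 0,"rx": 0,"ry": 0,"rz": 0},
  {"fingers": 1,"dx": -0.25,"dy": 0,"dz": 0,"rx": 0,"ry": 0,"rz": 0},
  {"fingers": 1,"dx": -0.2,"dy": 0,"dz": 0,"rx": 0,"ry": 0,"rz": 0},
  {"fingers": 1,"dx": 0,"dy": 0,"dz": 0,"rx": 0,"ry": 0,"rz": 0},
])

```text
time_s: 4.72
tool_pos: [0.5389, 0.3246, 0.13]
tool_rot: [180.0, -0.1, 78.2]
force: [0.8, 3.4, 1.2]
grip_width: 0.0003
```

>>> carry_out([
  {"fingers": 1,"dx": -0.1,"dy": 0,"dz": 0,"rx": 0,"ry": 0,"rz": 0},
  {"fingers": 1,"dx": -0.1,"dy": 0,"dz": 0,"rx": 0,"ry": 0,"rz": 0},
  {"fingers": 1,"dx": 0,"dy": 0,"dz": 0,"rx": 0,"ry": 0,"rz": 0},
])

```text
time_s: 5.1
tool_pos: [0.538, 0.3208, 0.1304]
tool_rot: [179.9, -0.3, 78.3]
force: [1.4, 7.4, -0.2]
grip_width: 0.0004
```

>>> carry_out([
  {"fingers": 1,"dx": -0.1,"dy": 0,"dz": 0,"rx": 0,"ry": 0,"rz": 0},
  {"fingers": 1,"dx": -0.1,"dy": 0,"dz": 0,"rx": 0,"ry": 0,"rz": 0},
  {"fingers": 1,"dx": 0,"dy": 0,"dz": 0,"rx": 0,"ry": 0,"rz": 0},
])

```text
time_s: 5.48
tool_pos: [0.5377, 0.3199, 0.1315]
tool_rot: [179.8, -0.7, 78.4]
force: [5.3, 15.6, -1.7]
grip_width: 0.0005
```

Run:
```python
from h import *; import cv2
o=sensors.get_obs();p=o["tool_pos"];print(p,o["force"]); d=p[:2]-[.485,.0656];print(d@[-.2053,-.9787],d@[.9787,-.2053])
a=imaging.read_camera("scene")["color"][150:300,150:440,::-1]
cv2.imwrite("pics/s3.png",cv2.resize(a,None,fx=2.5,fy=2.5))
b=imaging.read_camera("top")["color"][145:315,170:430,::-1]
cv2.imwrite("pics/t3.png",cv2.resize(b,None,fx=3,fy=3,interpolation=cv2.INTER_CUBIC))
```

```text
[0.53769993 0.31994422 0.13151836] [ 5.32199062 15.59759975 -1.67729582]
-0.2597459787063215 -0.0006394496497092038
```

View pics/s3.png

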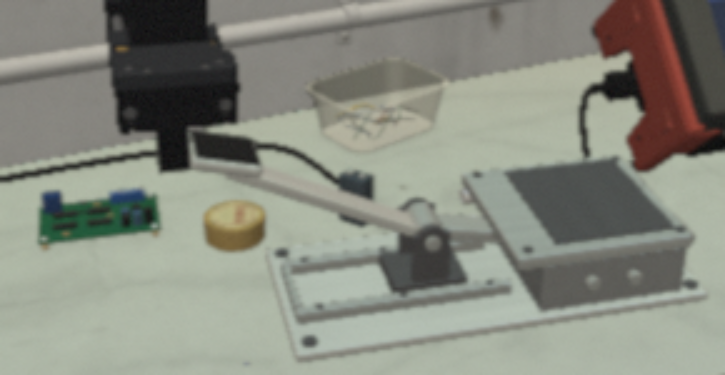

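View pics/t3.png

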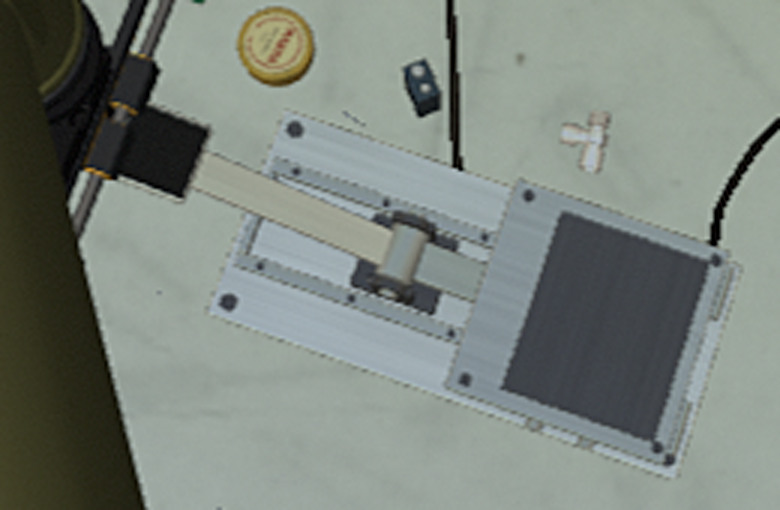

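Run:
```python
from h import *
T=imaging.read_camera("top")
for u,v in [(211,126),(182,199)]:
    q=onz(T,(u+.5)/3-.5+170,(v+.5)/3-.5+145,.135)[:2]-[.485,.0656]; print(q@[-.2053,-.9787],q@[.9787,-.2053])
```

```text
-0.20334405632254562 0.023886998062549857
-0.20356830400986423 -0.0231174599370737
```

The carriage is home: the inner edge moved 38.7 mm against an estimated 39.4 mm, and it sits hard on the stop at 16 N. The lid is shut and the bystanders haven't moved. Now I back off and rise.

>>> carry_out([
  {"fingers": 1,"dx": 0.5,"dy": 0,"dz": 0,"rx": 0,"ry": 0,"rz": 0},
  {"fingers": 1,"dx": 0.8,"dy": 0,"dz": 0,"rx": 0,"ry": 0,"rz": 0},
  {"fingers": 1,"dx": 0,"dy": 0,"dz": -1,"rx": 0,"ry": 0,"rz": 0},
  {"fingers": 1,"dx": 0,"dy": 0,"dz": -0.8,"rx": 0,"ry": 0,"rz": 0},
  {"fingers": 1,"dx": 0,"dy": 0,"dz": 0,"rx": 0,"ry": 0,"rz": 0},
])

```text
time_s: 6.25
tool_pos: [0.5455, 0.3496, 0.1851]
tool_rot: [179.9, -0.0, 78.1]
force: [-0.1, -0.3, -1.0]
grip_width: -0.0001
```

>>> carry_out([
  {"fingers": 1,"dx": -0.7,"dy": 0,"dz": 0,"rx": 0,"ry": 0,"rz": 0},
  {"fingers": 1,"dx": -0.7,"dy": 0,"dz": 0,"rx": 0,"ry": 0,"rz": 0},
  {"fingers": 1,"dx": -0.7,"dy": 0,"dz": 0,"rx": 0,"ry": 0,"rz": 0},
  {"fingers": 1,"dx": 0,"dy": 0,"dz": 0.7,"rx": 0,"ry": 0,"rz": 0},
  {"fingers": 1,"dx": 0,"dy": 0,"dz": 0.2,"rx": 0,"ry": 0,"rz": 0},
  {"fingers": 1,"dx": 0,"dy": 0,"dz": 0,"rx": 0,"ry": 0,"rz": 0},
])

```text
time_s: 7.0
tool_pos: [0.531, 0.2883, 0.1561]
tool_rot: [-180.0, 0.0, 78.2]
force: [-0.3, 0.1, 1.0]
grip_width: 0.0008
```

Run:
```python
from h import *; import cv2
o=sensors.get_obs();p=o["tool_pos"];print(p,o["force"]); d=p[:2]-[.485,.0656];print(d@[-.2053,-.9787],d@[.9787,-.2053])
a=imaging.read_camera("scene")["color"][150:300,150:440,::-1]
cv2.imwrite("pics/s4.png",cv2.resize(a,None,fx=2.5,fy=2.5))
```

```text
[0.53099826 0.28825471 0.15614809] [-0.29425401  0.12768315  0.99010195]
-0.2273556071648961 -0.0006925149742187677
```

View pics/s4.png

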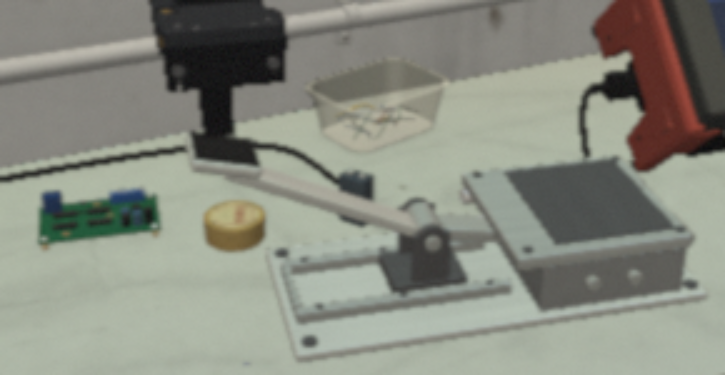

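>>> carry_out([
  {"fingers": 1,"dx": 0,"dy": 0,"dz": 0.3,"rx": 0,"ry": 0,"rz": 0},
  {"fingers": 1,"dx": 0,"dy": 0,"dz": 0.3,"rx": 0,"ry": 0,"rz": 0},
  {"fingers": 1,"dx": 0.15,"dy": 0,"dz": 0.3,"rx": 0,"ry": 0,"rz": 0},
  {"fingers": 1,"dx": 0.15,"dy": 0,"dz": 0.3,"rx": 0,"ry": 0,"rz": 0},
  {"fingers": 1,"dx": 0,"dy": 0,"dz": 0,"rx": 0,"ry": 0,"rz": 0},
])

```text
time_s: 7.68
tool_pos: [0.5336, 0.2973, 0.1208]
tool_rot: [180.0, 0.0, 78.2]
force: [-2.0, -1.6, 7.0]
grip_width: 0.0004
```

Run:
```python
from h import *; import cv2
o=sensors.get_obs();p=o["tool_pos"];print(p,o["force"]); d=p[:2]-[.485,.0656];print(d@[-.2053,-.9787],d@[.9787,-.2053])
a=imaging.read_camera("scene")["color"][150:300,150:440,::-1]
cv2.imwrite("pics/s5.png",cv2.resize(a,None,fx=2.5,fy=2.5))
```

```text
[0.53361485 0.29732612 0.12075577] [-1.95828587 -1.5536176   7.0165281 ]
-0.2367709816982731 5.9801681263620496e-06
```

View pics/s5.png

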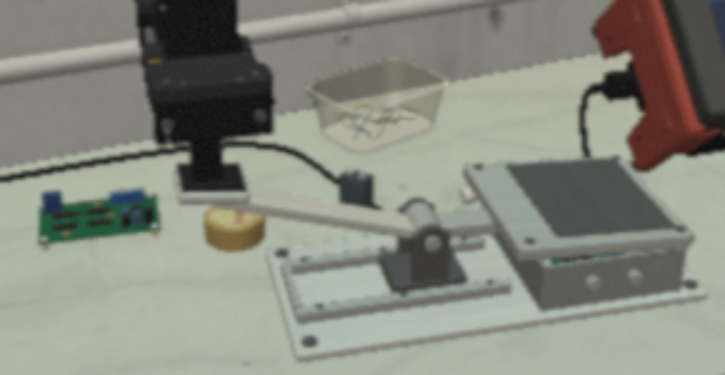

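The lid is opening and the pivot is still at (433,243), so the carriage is home. I'll keep pressing.

>>> carry_out([
  {"fingers": 1,"dx": 0.1,"dy": 0,"dz": 0.35,"rx": 0,"ry": 0,"rz": 0},
  {"fingers": 1,"dx": 0.08,"dy": 0,"dz": 0.35,"rx": 0,"ry": 0,"rz": 0},
  {"fingers": 1,"dx": 0.06,"dy": 0,"dz": 0.35,"rx": 0,"ry": 0,"rz": 0},
  {"fingers": 1,"dx": 0.03,"dy": 0,"dz": 0.35,"rx": 0,"ry": 0,"rz": 0},
  {"fingers": 1,"dx": 0,"dy": 0,"dz": 0.3,"rx": 0,"ry": 0,"rz": 0},
  {"fingers": 1,"dx": 0,"dy": 0,"dz": 0.3,"rx": 0,"ry": 0,"rz": 0},
  {"fingers": 1,"dx": 0,"dy": 0,"dz": 0,"rx": 0,"ry": 0,"rz": 0},
])

```text
time_s: 8.6
tool_pos: [0.5362, 0.3089, 0.0622]
tool_rot: [179.8, -0.3, 78.3]
force: [-0.7, 4.4, 5.7]
grip_width: 0.0003
```

Run:
```python
from h import *; import cv2
o=sensors.get_obs();p=o["tool_pos"];print(p,o["force"]); d=p[:2]-[.485,.0656];print(d@[-.2053,-.9787],d@[.9787,-.2053])
a=imaging.read_camera("scene")["color"][150:300,150:440,::-1]
cv2.imwrite("pics/s6.png",cv2.resize(a,None,fx=2.5,fy=2.5))
```

```text
[0.53619876 0.3089447  0.06220544] [-0.74739172  4.36581882  5.73957652]
-0.24867256743807087 0.00014955852006062672
```

View pics/s6.png

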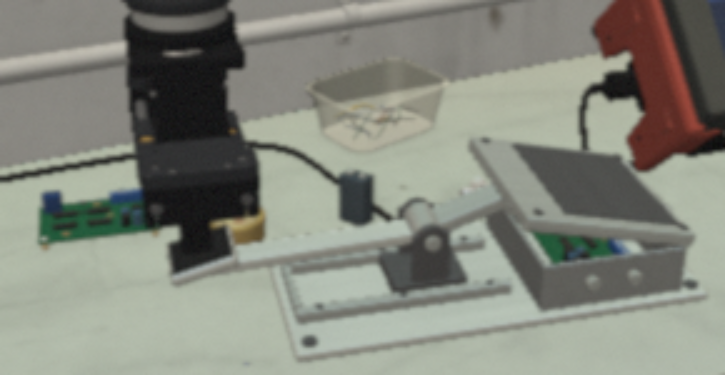

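>>> carry_out([
  {"fingers": 1,"dx": 0,"dy": 0,"dz": 0.2,"rx": 0,"ry": 0,"rz": 0},
  {"fingers": 1,"dx": 0,"dy": 0,"dz": 0.15,"rx": 0,"ry": 0,"rz": 0},
  {"fingers": 1,"dx": 0,"dy": 0,"dz": 0.1,"rx": 0,"ry": 0,"rz": 0},
  {"fingers": 1,"dx": 0,"dy": 0,"dz": 0,"rx": 0,"ry": 0,"rz": 0},
  {"fingers": 1,"dx": 0,"dy": 0,"dz": 0,"rx": 0,"ry": 0,"rz": 0},
])

```text
time_s: 9.28
tool_pos: [0.5364, 0.3091, 0.0507]
tool_rot: [179.8, -0.4, 78.3]
force: [-3.2, 1.9, 15.9]
grip_width: 0.0
```

>>> carry_out([
  {"fingers": 1,"dx": 0,"dy": 0,"dz": 0.12,"rx": 0,"ry": 0,"rz": 0},
  {"fingers": 1,"dx": 0,"dy": 0,"dz": 0,"rx": 0,"ry": 0,"rz": 0},
  {"fingers": 1,"dx": 0,"dy": 0,"dz": 0,"rx": 0,"ry": 0,"rz": 0},
  {"fingers": 1,"dx": 0,"dy": 0,"dz": 0,"rx": 0,"ry": 0,"rz": 0},
])

```text
time_s: 9.78
tool_pos: [0.5366, 0.3092, 0.049]
tool_rot: [179.8, -0.4, 78.2]
force: [-6.2, 0.2, 25.4]
grip_width: 0.0002
```

Run:
```python
from h import *; import cv2
o=sensors.get_obs();p=o["tool_pos"];print(o["time_s"],p,o["force"]); d=p[:2]-[.485,.0656];print(d@[-.2053,-.9787],d@[.9787,-.2053])
a=imaging.read_camera("scene")["color"][150:300,150:440,::-1]
cv2.imwrite("pics/s7.png",cv2.resize(a,None,fx=2.5,fy=2.5))
b=imaging.read_camera("top")["color"][145:315,170:430,::-1]
cv2.imwrite("pics/t7.png",cv2.resize(b,None,fx=3,fy=3,interpolation=cv2.INTER_CUBIC))
```

```text
9.775 [0.53661282 0.30917649 0.04899782] [-6.21603183  0.21055482 25.35707357]
-0.24898442361520462 0.0005072170307526551
```

View pics/s7.png

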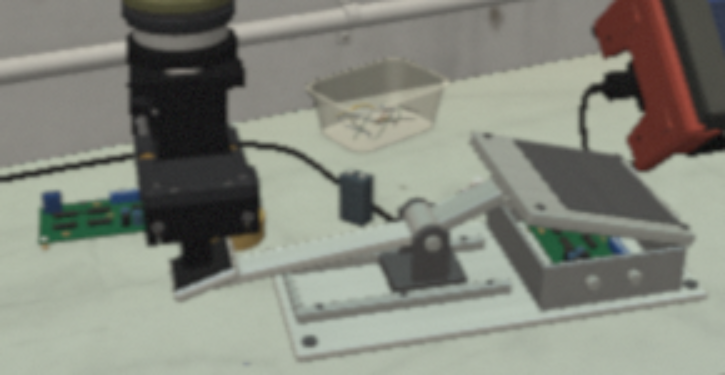

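View pics/t7.png

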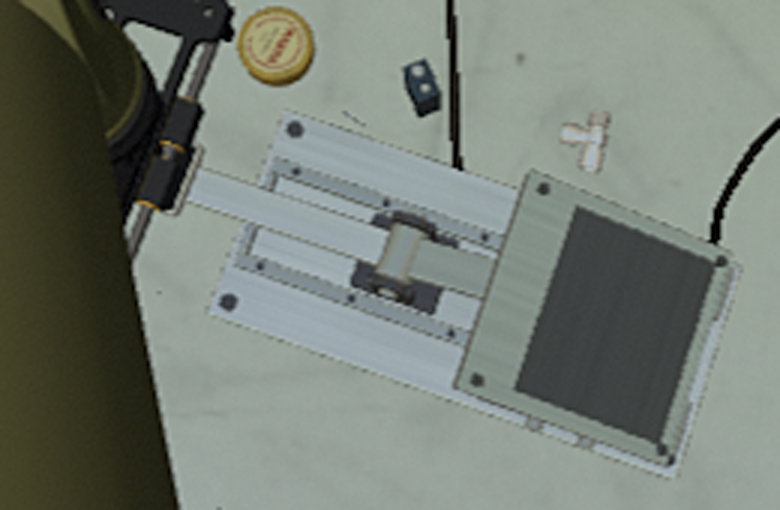

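Run:
```python
from h import *
T=imaging.read_camera("top");S=imaging.read_camera("scene")
t=lambda u,v:((u+.5)/3-.5+170,(v+.5)/3-.5+145); s=lambda u,v:((u+.5)/2.5-.5+150,(v+.5)/2.5-.5+150)
for n,a,b in [("near now",(477,380),(541,207)),("far now",(543,189),(487,136)),("near before",(465,380),(530,241)),("far before",(528,195),(480,167))]:
    print(n,tri(ray(T,*t(*a)),ray(S,*s(*b))))
print(sensors.get_obs()["force"])
```

```text
near now [0.42218675 0.08167727 0.09757303]
far now [0.54370529 0.05574043 0.09711238]
near before [0.42298919 0.08876033 0.06985538]
far before [0.5434825  0.06265693 0.06994147]
[-6.48086022  0.96763825 24.66125967]
```

Screws at the lid's front edge are about 97 mm up, against about 61 mm when shut. That makes the lid roughly 0.25 rad open, so I'm handing in.

```bash
python3 -c "
from cell import ticket;print(ticket.sign_off())"
```

```text
the job is handed in; nothing more can be done
None
```

The lid is up and I handed the job in at about 10 s of the 38 s, with the fingers still holding the plate down; the system gave no verdict.

With the fingers closed, I pushed the plate's outer edge until the carriage hit its stop. Then I backed off, rose, and pressed the plate down to its hard stop.

**Last checks:**
- **Carriage:** the plate moved 38.7 mm, against the 39.4 mm I estimated to home. Contact rose to about 16 N at the stop with the lid still shut, and the carriage had not visibly shifted in the final pictures.
- **Lever:** the fingertips are 49 mm above the bench, where about 51 mm is expected fully pressed. They are pressing with about 25 N.
- **Lid:** its front screws stand about 97 mm up, roughly 36 mm above shut, which is close to 0.25 rad. The pictures show it resting on the lever's nose, with the gripper well clear.
- **Battery, tin and connector:** all three look unmoved in the final top view.

**Disagreement:** my "lid shut" reference points mixed a shut top view with a slightly open scene view, giving 70 mm. I discarded them and used the given lid height of 61 mm instead. I did not measure whether the lid was moving, beyond it looking the same in the last pictures.

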